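# Hook the return spring back on its anchor post

### The arm

A 6-joint arm with a two-finger parallel gripper is mounted at the origin on a cart in front of the work surface, level with it; the furniture and walls round the work are solid. World frame = base frame: x ahead of the robot, y to its left, z up, the work surface at z = 0. Lengths are in m, angles in rad, forces in N, time in s.
With the tool pointing down it reaches from about 0.35 to 0.775 m from the base axis. Payload 5.5 kg.
Tool frame: the origin (TCP) lies at the very end of the fingers, on their centre line; the grasp point (between the pads) lies 19 mm behind it (env.grip_point_offset is the distance from the TCP to the grasp point, in m); z points along the fingers, y is the line along which they close (so a half turn about z gives the same grasp; the last joint's range is limited). The gripper opens to 85 mm and grips with 20 to 120 N. Pads are 22 mm wide; open, the fingers measure 114 mm over their backs; the gripper's body (76 mm by 85 mm) begins 54 mm behind the grasp point. The pads swing forward as they close: fully open they stand 13 mm farther back than shut.
Start: joints at [1.115, 0.313, 0.046, 1.304, 0, 1.431], TCP at [0.179, 0.547, 0.231] pointing down, gripper open.
Joint ranges: [-2.76, 2.76], [-0.86, 1.69], [-1.03, 1.26], [-2.2, 2.34], [-1.47, 1.5], [-3.14, 3.14]. Speed limits (rad/s): [2.57, 2.57, 3.14, 3.14, 3.14, 3.14].

### API

Orientations are given as a unit quaternion [w, x, y, z].
In Python, from workcell import sensors, imaging, workorder, env gives the robot as it stands.
- The arm moves only by the shell command python3 -m handwheel 'ROWS' [FORCE]. ROWS is JSON, a list of rows, each a list of 5 numbers: the shift along the tool's x, y, z in mm, then the turn about the tool's z in rad, then the opening, from 0 (shut) to 1 (fully open). A call has 1 to 8 rows; each row is the pose to reach, as a shift and turn from the pose commanded when the call began, along the tool's axes at that moment; what a row does not reach only later rows make up. A row lasts 1/10 s, in which the tool goes at most 50 mm and 8.59 degrees, less where a joint would pass 70% of its speed; a pose out of reach is approached as far as the arm can. A call with a gripper value outside its range is refused whole. The fingers move at their own pace and stop on an object; FORCE is the grip in N (left out, the last holds). Time passes only in rows, so rows that repeat a pose let the fingers close. It gives the time, the measured TCP pose, the force, the opening and the grip force at its end, in the units of the state.
- sensors.get_state(): the state, without advancing time (a new reading comes with each control period).
- imaging.read_camera(name): name is "side" or "top"; returns a dict with "color" (400x640x3 uint8, blue, green, red), "z_map" (400x640 float32, m along the optical axis (not along the pixel's ray), 0 where there is no reading), "fx", "fy", "cx", "cy" (pixels), "k1" (the pictures are not rectified: a ray, as slopes to the right and down, at radius r is drawn at 1 + k1 r^2 times it, then the intrinsics apply), "xyz" and "rotation" of the camera in the world. Camera axes: x right, y down, z forward; pixel columns grow to the right and rows downward; lengths in m; the calibration is good to about 2 mm. A picture is of the moment at which its call begins.
- workorder.hand_in(): hands the job in; it is judged then, once.
The state is a dict: "clock": time; "joint_pos": joint angles; "qvel": joint speeds; "tau": joint torques, N m; "tcp_pos": TCP position; "orientation": TCP orientation; "wrist_force": force on the tool from outside, world axes, zero at the start; "ft_torque": the same for the moment, N m; "finger_gap": finger opening in m; "grip_force": force on a finger pad.
Only numpy, scipy, OpenCV 4.12 (cv2) and the standard library are available. Lean on these libraries where they do the work, as an engineer would, in place of code of your own. Each camera call takes 0.05 s, during which the arm holds its last target. There are 200 camera calls.

### The job

The return spring of the lever hold-down is off its anchor post. Take the spring puller from its wooden rest, put its bent tip down into the eye at the loose end of the spring, stretch the spring and slip its hook round the anchor post so that it stays on under tension, then put the puller back in its rest. Feel your way: never load the hook with more than 20 N, do not touch the spring's hook with the gripper, and leave the other things on the cabinet alone.

Things in the scene. Friction and masses are not known exactly. Their poses are not given: they have to be found in the camera images.
- puller_grip (a point): Centre of the spring puller's wooden handle, 90 long (x), 16 wide (y), 18 mm high (z); local +x points along the handle to the shank and pin. It lies level in its rest at the start, +x roughly away from the robot; the 58 mm of handle between the rest's uprights are free for the fingers (grasp from above, closing across y).
- puller: The same puller, one rigid loose tool of about 0.09 kg; origin under the middle of the handle (9 mm below puller_grip), same axes. A 7 mm steel shank leaves the handle's +x end at mid height, runs 55 mm farther, then a 6 mm round pin is bent straight down (-z).
- puller_tip (a point): Lower end of the puller's pin, on the pin's axis: 100 mm along +x and 35 mm below puller_grip. The straight part of the pin is about 26 mm long.
- rest_mid (a point): Where puller_grip lies when the puller is in its rest, 55 mm above the cabinet top; same axes as the puller lying in it. The rest is a fixed light wooden stand with two uprights 10 mm thick, 34 mm before and behind this point along x; each has a notch open at the top, 22 mm wide, 13 mm deep, floor 46 mm above the cabinet top.
- slot_mid (a point): On the fixed hold-down fixture (dark wooden board 255 x 90 x 20 mm): middle of the slot of the anchor post, 45 mm above the cabinet top, in the spring's plane. Local +x points along the board to the spring's upright pivot, 122.5 mm away (roughly away from the robot); the spring is stretched along -x.
- fixture: The fixture; origin on the cabinet top under slot_mid, same axes. The anchor post (steel pin, 10 mm thick, 16 mm head, top at 59 mm) stands on the slot's line (y = 0) but up to 14 mm either way from slot_mid along x: not reported, to be felt or seen. On the post's plate an upright end stop (30 mm wide, top at 53 mm) faces it 49 mm from the post's centre on the -x side; the eye can run against it.
- spring_pivot (a point): The spring's upright pivot on the fixture, 122.5 mm from slot_mid along its +x, same height. From here to pull_eye is 118 mm slack, at most 180; the pull is 0.26 N per mm of stretch. Hooked on, it is 143 mm less the post's offset along slot_mid's +x (129 to 157). For the hook's point to pass the post, draw the eye 12 to 16 mm farther than that; 17 mm farther it meets the end stop.
- spring_swing (a joint): Swing of the whole spring about its upright pivot, rad: 0 along slot_mid's -x, positive with the hook to slot_mid's -y side, where it lies at the start. It swings freely. Near 0 (within 0.02) when hooked on.
- hook: Hook end of the spring, 5 mm wire, level 45 mm above the cabinet top (cannot lift). Origin where it leaves the coil (60 mm from the pivot when slack), x outward. The shank jogs to y = +9.5, runs out, turns in a half circle (wire centre at x = 45 mm) and comes back to its point on the -y side, toward the post. Throat 14 mm. It bends sideways on the coil to 0.15 rad (0.5 N m/rad), then is rigid.
- pull_eye (a point): Centre of the closed round eye at the outer end of the hook, 58 mm along x from the hook's origin: inner diameter 13.6 mm, outer 22.4 mm, wire 4.4 mm. The puller's pin goes down through it; the tip may reach 8 to 15 mm below it (the post's plate lies 20 mm below).
- hook_nose (a point): Point of the hook (centre of its rounded end, 2.5 mm radius): x = 29, y = -9.5 mm in the hook's frame.
- tuner_box: Bystander: small carton 60 x 85 x 35 mm, origin under its centre.
- caul_block: Bystander: small maple block 40 x 90 x 22 mm, origin under its centre.
- sanding_block: Bystander: cork sanding block 60 x 108 x 34 mm, origin under its centre.
Not all that is in view belongs to the job. There is more than one size of the part that bears rest_mid; the job needs the larger.

How it is judged:
By the outcome, as a careful person would: the job done as asked, in the order asked, and still so for the second after the job is handed in, with the robot touching nothing.
It also fails if it takes over 72 s, if anything falls off the work surface, if the arm or the gripper's body presses on something with over 40 N, if the wrist force passes 120 N, or if a joint passes its speed limit or range.

## Working session

There is one attempt and no reset: what is moved stays moved. The work goes in short steps, Python scripts to look and compute and a shell command to move; the robot and the scene stay as the last step left them, time stands still between calls to the robot, and variables do not carry over. Pictures are saved under pics/ and viewed, at most 10 in all, crops included, and the job is handed in when it is done.

```bash
mkdir -p pics
cat > h.py <<'E'
import numpy as np, cv2
from workcell import sensors, imaging, workorder, env
def cam(n):
    c=imaging.read_camera(n); return c
def ray(c,u,v):
    K=np.array([[c['fx'],0,c['cx']],[0,c['fy'],c['cy']],[0,0,1.]])
    p=cv2.undistortPoints(np.array([[[u,v]]],float),K,np.array([c['k1'],0,0,0,0.]))[0,0]
    R=rot(c); d=R@np.array([p[0],p[1],1.]); return np.array(c['xyz'],float),d
def rot(c):
    R=np.array(c['rotation'],float)
    if R.size==4:
        from scipy.spatial.transform import Rotation as Ro
        return Ro.from_quat(np.r_[R[1:],R[0]]).as_matrix()
    return R.reshape(3,3)
def onz(c,u,v,z):
    o,d=ray(c,u,v); return o+d*(z-o[2])/d[2]
def depthpt(c,u,v):
    o,d=ray(c,u,v); return o+d*float(c['z_map'][int(v),int(u)])
def proj(c,P):
    q=rot(c).T@(np.array(P,float)-c['xyz']); s=q[:2]/q[2]; s=s*(1+c['k1']*(s@s))
    return s[0]*c['fx']+c['cx'], s[1]*c['fy']+c['cy']
E
python3 - <<'E'
from h import *
for n in('side','top'):
    c=cam(n); cv2.imwrite(f'pics/{n}0.png',c['color']); print(n,c['xyz'],c['rotation'],c['fx'],c['k1'],c['cx'],c['cy'])
s=sensors.get_state(); print(s['clock'],s['tcp_pos'],s['orientation'],s['finger_gap'])
E
```

```text
side [1.13714604 0.42316561 0.55310837] [-0.18934557  0.36418394  0.79721659 -0.44267823] 362.3353725263715 -0.043053354734712314 320.2559510094304 198.0289659509663
top [ 0.43385946 -0.09745673  1.31591754] [-0.03718937  0.70806697 -0.70442411  0.03232319] 481.9119874600295 -0.1309252542953641 316.0982563280095 198.9798017232814
0.1 [0.17840385 0.54614534 0.23050297] [-2.28953574e-04  1.57268379e-01  9.87555565e-01 -7.81092699e-04] 0.08561969188421152
```

View pics/top0.png

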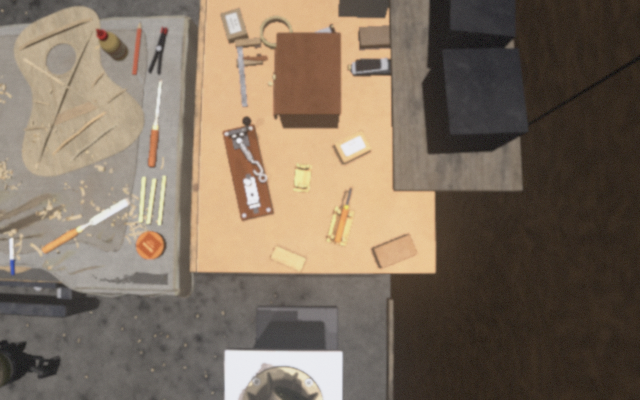

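View pics/side0.png

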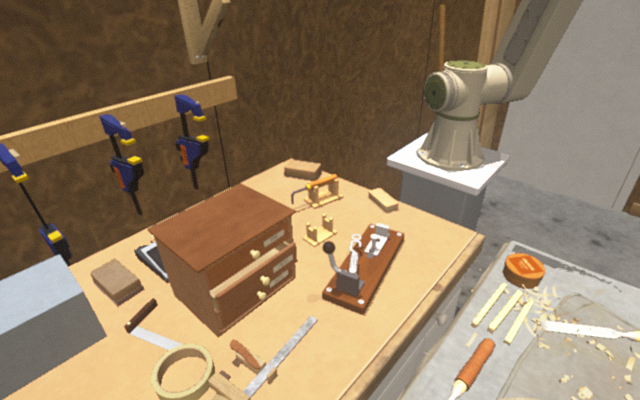

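The top view shows the puller (orange handle) in the larger rest at (342,222) with its shank end near (349,192). There is an empty smaller rest at (302,178). The fixture is at (248,172), with the spring's eye near (264,178) and the white post plate near (251,192).
Candidates: rest: (341,225), loaded and larger, vs (302,178), empty and small. Tool: orange handle (342,222) vs the screwdrivers/knives on the left bench at (155,140), (65,238). I choose the one at (342,222) and check it in a close crop.

Run:
```python
from h import *
t=cam('top');s=cam('side')
a=cv2.resize(t['color'][110:250,220:370],None,fx=4,fy=4,interpolation=cv2.INTER_CUBIC)
cv2.imwrite('pics/tc.png',a)
b=cv2.resize(s['color'][160:310,270:420],None,fx=4,fy=4,interpolation=cv2.INTER_CUBIC)
cv2.imwrite('pics/sc.png',b)
hsv=cv2.cvtColor(t['color'],cv2.COLOR_BGR2HSV)
m=cv2.inRange(hsv,(5,150,120),(16,255,255)); m[:, :325]=0; m[:180]=0;m[250:]=0;m[:,365:]=0
n,l,st,ce=cv2.connectedComponentsWithStats(m); print(st,ce)
for u,v in[(342,222),(349,192),(302,178),(392,251),(352,149),(288,258)]: print(u,v,depthpt(t,u,v).round(4))
```

```text
[[     0      0    640    400 256000]] [[319.5 199.5]]
342 222 [ 0.4976 -0.1562  0.063 ]
349 192 [ 0.577  -0.1749  0.0559]
302 178 [ 0.6206 -0.0491  0.0071]
392 251 [ 0.4225 -0.2907  0.0329]
352 149 [ 0.6963 -0.1845  0.0358]
288 258 [ 0.4026 -0.0139  0.0217]
```

View pics/tc.png

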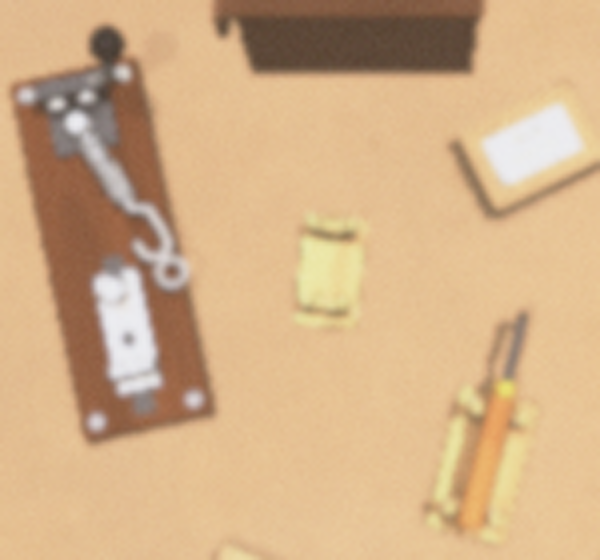

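View pics/sc.png

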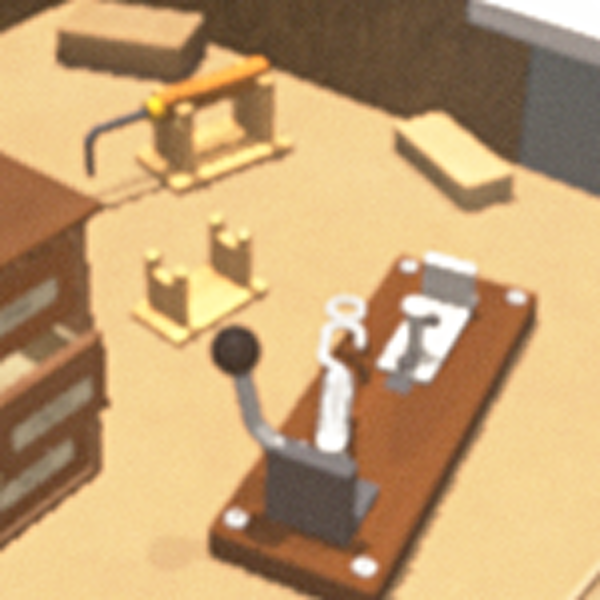

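The crops confirm it: the puller lies in the larger rest, with its handle from (337,241) to (347,207) and shank end at (350,189) in the top view. The eye is at about (263,177.5), the post head (248,182), the pivot (239,140.5) and the end stop (254,206). In the side view the eye is at (357,237) and the post head (375,237).

Run:
```python
from h import *
t=cam('top');s=cam('side')
def big(c,lo,hi,box):
    h=cv2.cvtColor(c['color'],cv2.COLOR_BGR2HSV); m=cv2.inRange(h,lo,hi); k=np.zeros_like(m); x0,y0,x1,y1=box;k[y0:y1,x0:x1]=m[y0:y1,x0:x1]
    n,l,st,ce=cv2.connectedComponentsWithStats(k); i=1+np.argmax(st[1:,4]); return (l==i).astype(np.uint8),st[i],ce[i]
h=cv2.cvtColor(t['color'],cv2.COLOR_BGR2HSV); print(h[225,341],h[232,339],h[171,303],h[165,290],h[150,236])
m,st,ce=big(t,(8,150,150),(17,255,255),(325,195,365,248)); print('handle',st,ce,)
ys,xs=np.nonzero(m); P=np.array([onz(t,x,y,.062)[:2] for x,y in zip(xs,ys)]); c=P.mean(0); w,V=np.linalg.eigh(np.cov((P-c).T)); d=V[:,1]*np.sign(V[0,1]); q=(P-c)@d
print('handle c',c,'mid',c+d*(q.max()+q.min())/2,'yaw',np.degrees(np.arctan2(d[1],d[0])),'len',np.ptp(q))
m,st,ce=big(t,(0,90,30),(14,255,140),(215,115,280,225)); print('board',st)
cnt=max(cv2.findContours(m,0,2)[0],key=cv2.contourArea); hull=cv2.convexHull(cnt)[:,0]
B=np.array([onz(t,x,y,.02)[:2] for x,y in hull],np.float32)*1000; r=cv2.minAreaRect(B); print(r)
for n,p,z in[('eye',(263,177.5),.045),('post',(248.2,182),.059),('pivot',(239.2,140.5),.047),('stop',(254.2,205.7),.053),('shankend',(350.4,189),.058),('handle-',(337,241),.06),('hand+',(347,206.5),.06)]: print(n,onz(t,*p,z).round(4),depthpt(t,*p).round(4))
# two view
def tri(p,q):
    o1,d1=ray(t,*p);o2,d2=ray(s,*q); A=np.c_[d1,-d2]; k=np.linalg.lstsq(A,o2-o1,rcond=None)[0]; a=o1+k[0]*d1;b=o2+k[1]*d2; return ((a+b)/2).round(4),np.linalg.norm(a-b).round(4)
print('eye',tri((263,177.5),(356.8,237)),'post',tri((248.2,182),(375,237)),'ferrule',tri((346.7,207),(309,187)), 'handend',tri((337,241),(336,176)))
```

```text
[ 17 137 235] [ 17 138 235] [ 26  82 231] [ 16  92 228] [ 11 128 141]Traceback (most recent call last):
  File "<stdin>", line 7, in <module>
  File "<stdin>", line 5, in big
    return _wrapfunc(a, 'argmax', axis=axis, out=out, **kwds)
    return bound(*args, **kwds)
ValueError: attempt to get argmax of an empty sequence
```

```bash
cat >> h.py <<'E'
def big(c,lo,hi,box):
    h=cv2.cvtColor(c['color'],cv2.COLOR_BGR2HSV); m=cv2.inRange(h,lo,hi); k=np.zeros_like(m); x0,y0,x1,y1=box;k[y0:y1,x0:x1]=m[y0:y1,x0:x1]
    n,l,st,ce=cv2.connectedComponentsWithStats(k); i=1+np.argmax(st[1:,4]); return (l==i).astype(np.uint8),st[i],ce[i]
def tri(t,s,p,q):
    o1,d1=ray(t,*p);o2,d2=ray(s,*q); A=np.c_[d1,-d2]; k=np.linalg.lstsq(A,o2-o1,rcond=None)[0]; a=o1+k[0]*d1;b=o2+k[1]*d2; return ((a+b)/2).round(4),np.linalg.norm(a-b).round(4)
E
python3 - <<'E'
from h import *
t=cam('top');s=cam('side')
m,st,ce=big(t,(11,118,190),(20,255,255),(325,195,365,248)); print('handle',st,ce,)
ys,xs=np.nonzero(m); P=np.array([onz(t,x,y,.062)[:2] for x,y in zip(xs,ys)]); c=P.mean(0); w,V=np.linalg.eigh(np.cov((P-c).T)); d=V[:,1]*np.sign(V[0,1]); q=(P-c)@d
print('handle c',c,'mid',c+d*(q.max()+q.min())/2,'yaw',np.degrees(np.arctan2(d[1],d[0])),'len',np.ptp(q))
m,st,ce=big(t,(0,90,30),(14,255,165),(215,115,280,225)); print('board',st)
cnt=max(cv2.findContours(m,0,2)[0],key=cv2.contourArea); hull=cv2.convexHull(cnt)[:,0]
B=np.array([onz(t,x,y,.02)[:2] for x,y in hull],np.float32)*1000; r=cv2.minAreaRect(B); print(r)
for n,p,z in[('eye',(263,177.5),.045),('post',(248.2,182),.059),('pivot',(239.2,140.5),.047),('stop',(254.2,205.7),.053),('shankend',(350.4,189),.058),('handle-',(337,241),.06),('hand+',(347,206.5),.06)]: print(n,onz(t,*p,z).round(4),depthpt(t,*p).round(4))
print('eye',tri(t,s,(263,177.5),(356.8,237)),'post',tri(t,s,(248.2,182),(375,237)),'ferrule',tri(t,s,(346.7,207),(309,187)), 'handend',tri(t,s,(337,241),(336,176)))
E
```

```text
handle [334 205  15  38 253] [340.74703557 224.70750988]
handle c [ 0.4906391  -0.15299616] mid [ 0.49286169 -0.15358774] yaw -14.904588018496867 len 0.09921517086258583
board [ 224  136   49   85 1415]
((629.2836303710938, 97.83750915527344), (238.76063537597656, 88.74543762207031), 13.810467720031738)
eye [0.6161 0.0537 0.045 ] [0.6202 0.057  0.0169]
post [0.602 0.091 0.059] [0.602  0.091  0.0593]
pivot [0.7164 0.1198 0.047 ] [0.7148 0.1185 0.0543]
stop [0.5398 0.0748 0.053 ] [0.5423 0.0788 0.0232]
shankend [ 0.5847 -0.1785  0.058 ] [ 0.5847 -0.1785  0.0582]
handle- [ 0.4483 -0.1434  0.06  ] [ 0.4482 -0.1432  0.065 ]
hand+ [ 0.5384 -0.1694  0.06  ] [ 0.5383 -0.1693  0.0615]
eye (array([0.6155, 0.0545, 0.045 ]), np.float64(0.0021)) post (array([0.6017, 0.0926, 0.056 ]), np.float64(0.0028)) ferrule (array([ 0.5359, -0.1671,  0.0545]), np.float64(0.0049)) handend (array([ 0.4479, -0.1429,  0.059 ]), np.float64(0.0013))
```

The measurements hold together: slack eye to pivot is 119 mm (118 given), eye height 45 mm, fixture yaw about 14°, handle centre (0.4925, -0.155) with yaw about -15.5°. Next I move over the puller and use the depth map to separate the post and the stop.

```bash
cat >> h.py <<'E'
from scipy.spatial.transform import Rotation as Ro
def plan(tgt,yaw=None):
    "world TCP target (m), yaw (deg) of the puller +x (= tool -x) -> tool shift mm, turn"
    s=sensors.get_state(); q=s['orientation']; R=Ro.from_quat([q[1],q[2],q[3],q[0]]).as_matrix()
    cy=np.degrees(np.arctan2(-R[1,0],-R[0,0])); sh=R.T@(np.array(tgt)-s['tcp_pos'])*1000
    print('t',round(s['clock'],2),'tcp',np.round(s['tcp_pos'],4),'yaw',round(cy,2),'tilt',round(np.degrees(np.arccos(-R[2,2])),2),'SHIFT',sh.round(1),'TURN',None if yaw is None else round(-np.radians(yaw-cy),3),'F',np.round(s['wrist_force'],1),'gap',round(s['finger_gap'],4),'grip',np.round(s['grip_force'],1))
E
python3 - <<'E'
from h import *
plan([.4925,-.155,.13],-15.5)
t=cam('top')
z=t['z_map']; pts=[]
for v in range(170,215):
    for u in range(238,268):
        p=depthpt(t,u,v)
        if .03<p[2]<.07: pts.append((u,v,*(p*1000).round(0)))
o=np.array([.602,.091]);a=np.radians(14);d=np.array([np.cos(a),np.sin(a)]);n=np.array([-d[1],d[0]])
for p in pts: 
    w=np.array(p[2:4])/1000-o; print((p[0],p[1]),int(1000*w@d),int(1000*w@n),p[4],end='; ')
E
python3 -m handwheel '[[-100,-120,0,0,1],[-200,-240,20,0,1],[-300,-360,40,0,1],[-400,-460,60,-0.04,1],[-500,-550,80,-0.04,1],[-517,-569,90,-0.04,1],[-517,-569,95,-0.04,1],[-517,-569,95,-0.04,1]]'
```

```text
t 0.4 tcp [0.1786 0.5465 0.2312] yaw -18.09 tilt 0.01 SHIFT [-516.3 -569.3  101.3] TURN -0.045 F [ 0.9  0.4 -0.6] gap 0.0855 grip 0.0
(254, 170) 29 -21 50.0; (261, 170) 25 -39 45.0; (262, 170) 24 -42 47.0; (254, 171) 26 -21 50.0; (255, 171) 26 -23 48.0; (261, 171) 23 -38 46.0; (262, 171) 21 -41 48.0; (254, 172) 23 -20 50.0; (255, 172) 23 -23 52.0; (261, 172) 20 -38 47.0; (262, 172) 19 -40 45.0; (255, 173) 21 -21 45.0; (256, 173) 19 -24 51.0; (260, 173) 17 -35 49.0; (261, 173) 17 -37 47.0; (262, 173) 16 -40 47.0; (256, 174) 17 -23 51.0; (257, 174) 17 -25 47.0; (258, 174) 16 -28 48.0; (259, 174) 15 -31 47.0; (260, 174) 15 -33 46.0; (261, 174) 14 -36 46.0; (262, 174) 15 -38 43.0; (263, 174) 12 -42 53.0; (257, 175) 15 -25 47.0; (258, 175) 13 -28 50.0; (259, 175) 14 -30 44.0; (260, 175) 12 -33 52.0; (261, 175) 12 -36 43.0; (262, 175) 11 -39 45.0; (263, 175) 11 -40 46.0; (264, 175) 10 -43 46.0; (265, 175) 10 -45 42.0; (260, 176) 10 -33 48.0; (261, 176) 10 -35 42.0; (265, 176) 7 -46 48.0; (266, 176) 6 -48 47.0; (259, 177) 8 -29 46.0; (260, 177) 8 -32 42.0; (266, 177) 3 -48 48.0; (249, 178) 
[... 2087 characters left out ...]
53.0; (248, 202) -51 12 58.0; (249, 202) -50 10 51.0; (250, 202) -51 7 53.0; (251, 202) -52 4 53.0; (252, 202) -52 2 49.0; (253, 202) -54 0 55.0; (254, 202) -55 -2 56.0; (255, 202) -54 -4 52.0; (256, 202) -55 -6 49.0; (257, 202) -56 -9 46.0; (258, 202) -55 -11 44.0; (259, 202) -56 -13 35.0; (248, 203) -53 13 55.0; (249, 203) -54 10 55.0; (250, 203) -55 7 58.0; (251, 203) -55 5 52.0; (252, 203) -54 4 46.0; (253, 203) -55 1 45.0; (254, 203) -54 0 36.0; (255, 203) -55 -2 36.0; (248, 204) -54 15 43.0; (249, 204) -55 12 41.0; (250, 204) -54 11 34.0; clock: 1.25
tcp_pos: [0.3376, 0.1805, 0.1903]
orientation: [0.001, 0.137, 0.991, 0.0]
wrist_force: [1.5, 0.8, 0.8]
finger_gap: 0.0852
grip_force: 0.0
```

```bash
python3 -c "
from h import *
plan([.4925,-.155,.13],-15.5)"
```

```text
t 1.25 tcp [0.3376 0.1805 0.1903] yaw -15.77 tilt 0.1 SHIFT [-240.2 -280.8   60.3] TURN -0.005 F [1.5 0.8 0.8] gap 0.0852 grip 0.0
```

```bash
python3 -m handwheel '[[-60,-70,15,0,1],[-120,-140,30,0,1],[-180,-210,40,0,1],[-240,-280,50,0,1],[-240,-280,50,0,1],[-240,-280,50,0,1],[-240,-280,50,0,1],[-240,-280,50,0,1]]'
python3 - <<'E'
from h import *
s=cam('side');t=cam('top')
b=cv2.resize(t['color'][150:270,280:400],None,fx=5,fy=5,interpolation=cv2.INTER_CUBIC)
plan([.4925,-.155,.06],-15.5)
cv2.imwrite('pics/g1.png',cv2.resize(s['color'][100:240,230:400],None,fx=4,fy=4,interpolation=cv2.INTER_CUBIC))
E
```

```text
clock: 2.05
tcp_pos: [0.4933, -0.1567, 0.1396]
orientation: [0.001, 0.139, 0.99, -0.001]
wrist_force: [0.2, 0.6, -0.3]
finger_gap: 0.0853
grip_force: 0.0
t 2.15 tcp [ 0.4929 -0.1557  0.1394] yaw -16.03 tilt 0.04 SHIFT [ 0.6  0.6 79.4] TURN -0.009 F [ 0.  -0.  -0.6] gap 0.0854 grip 0.0
```

View pics/g1.png

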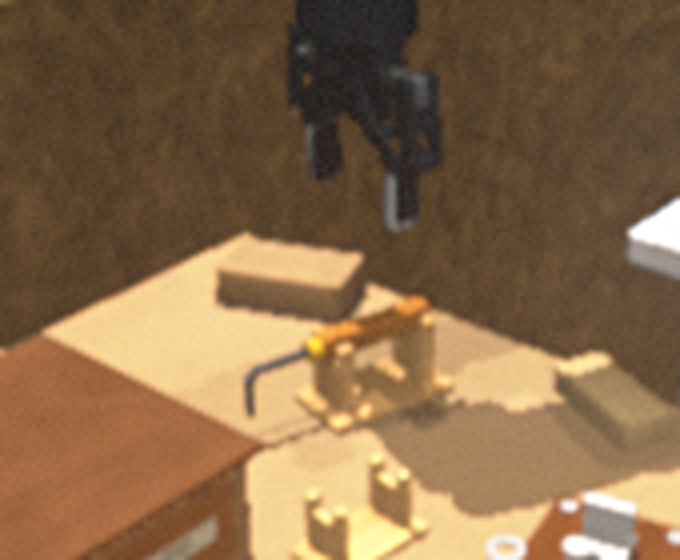

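The gripper stands above the middle of the handle, its fingers straddling it, at about crop (360,200) over the handle at (370,320). I go down and close.

```bash
python3 -m handwheel '[[0,0,30,-0.008,1],[0,0,60,-0.008,1],[0,0,85,-0.008,0.7],[0,0,102,-0.008,0.6],[0,0,102,-0.008,0.5],[0,0,102,-0.008,0.4]]' 60; python3 -m handwheel '[[0,0,0,0,0.1],[0,0,0,0,0.1],[0,0,0,0,0],[0,0,0,0,0],[0,0,0,0,0],[0,0,0,0,0]]' 100;python3 -c "
from h import *
plan([.4925,-.155,.036],-15.5)"
```

```text
clock: 2.75
tcp_pos: [0.4914, -0.1517, 0.0385]
orientation: [-0.0, 0.133, 0.991, 0.0]
wrist_force: [-1.1, -0.0, 0.1]
finger_gap: 0.0344
grip_force: 0.0
clock: 3.35
tcp_pos: [0.4927, -0.1527, 0.0398]
orientation: [0.001, 0.133, 0.991, -0.0]
wrist_force: [-1.2, 2.4, 6.6]
finger_gap: 0.0142
grip_force: 98.0
t 3.35 tcp [ 0.4927 -0.1527  0.0398] yaw -15.33 tilt 0.15 SHIFT [-0.4 -2.3  3.8] TURN 0.003 F [-1.2  2.4  6.6] gap 0.0142 grip 98.0
```

```bash
python3 -m handwheel '[[0,0,-10,0,0],[0,0,-25,0,0],[0,0,-45,0,0],[0,0,-65,0,0],[0,0,-80,0,0],[0,0,-80,0,0],[0,0,-80,0,0]]';python3 - <<'E'
from h import *
plan([.4925,-.155,.120],-15.5)
t=cam('top');s=cam('side')
cv2.imwrite('pics/l1.png',np.hstack([cv2.resize(s['color'][130:230,260:360],(390,390),interpolation=cv2.INTER_CUBIC),cv2.resize(t['color'][150:250,300:400],(390,390),interpolation=cv2.INTER_CUBIC)]))
E
```

```text
clock: 4.05
tcp_pos: [0.492, -0.1527, 0.1185]
orientation: [0.001, 0.134, 0.991, -0.0]
wrist_force: [0.6, 0.0, -1.7]
finger_gap: 0.0145
grip_force: 97.6
t 4.05 tcp [ 0.492  -0.1527  0.1185] yaw -15.35 tilt 0.07 SHIFT [-1.1 -2.1 -1.5] TURN 0.003 F [ 0.6  0.  -1.7] gap 0.0145 grip 97.6
```

View pics/l1.png

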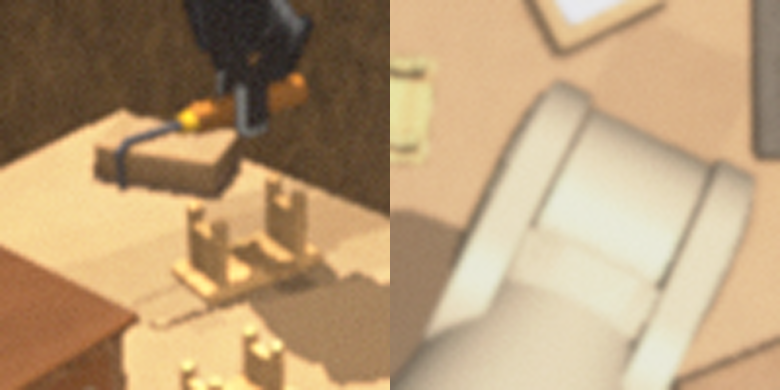

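The crop shows the puller held level, with its pin at side pixel about (291,178) clear of the rest. Now over the eye, puller turned to the fixture's yaw.

```bash
python3 -m handwheel '[[3,20,0,-0.05,0],[7,55,0,-0.16,0],[12,95,0,-0.28,0],[16,130,0,-0.38,0],[20,160,0,-0.47,0],[24,184,5,-0.51,0],[24,184,10,-0.51,0],[24,184,15,-0.51,0]]';python3 -m handwheel '[[0,0,0,0,0],[0,0,0,0,0]]'
python3 - <<'E'
from h import *
plan([.518,.031,.100],14)
t=cam('top');s=cam('side')
cv2.imwrite('pics/e1.png',np.hstack([cv2.resize(s['color'][180:280,310:410],(390,390),interpolation=cv2.INTER_CUBIC),cv2.resize(t['color'][130:230,210:310],(390,390),interpolation=cv2.INTER_CUBIC)]))
E
```

```text
clock: 4.95
tcp_pos: [0.5165, 0.0316, 0.1019]
orientation: [-0.001, -0.121, 0.993, 0.0]
wrist_force: [-0.3, -0.6, -1.3]
finger_gap: 0.0141
grip_force: 97.7
clock: 5.15
tcp_pos: [0.5169, 0.0303, 0.1027]
orientation: [-0.0, -0.12, 0.993, 0.0]
wrist_force: [-0.2, 0.2, -1.0]
finger_gap: 0.0144
grip_force: 97.7
t 5.15 tcp [0.5169 0.0303 0.1027] yaw 13.78 tilt 0.05 SHIFT [-1.2  0.4  2.7] TURN -0.004 F [-0.2  0.2 -1. ] gap 0.0144 grip 97.7
```

View pics/e1.png

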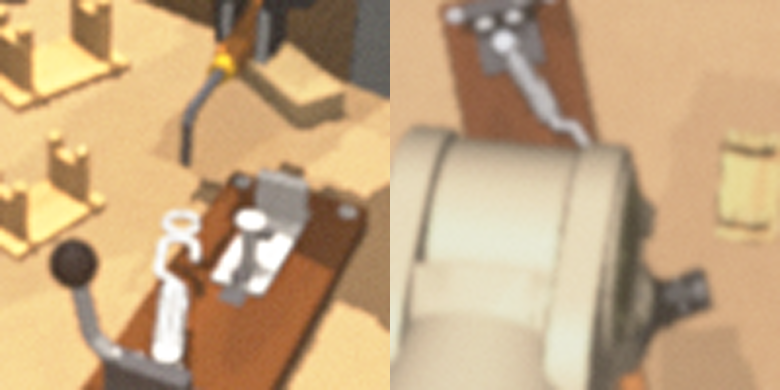

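Side view: the tip is at about (357.7,221.8) and the eye centre at (356.7,237.2); the top view is hidden by the arm.

Run:
```python
from h import *
s=cam('side')
for z in (.080,.083,.086): print('tip',z,onz(s,357.7,221.5,z).round(4))
for p in [(.614,.0541,.083),(.614,.0541,.118)]: print(proj(s,p))
h=cv2.cvtColor(s['color'],cv2.COLOR_BGR2HSV)
w=s['color'][232:244,348:366].min(2)
print(w)
g=s['color'][205:226,348:368].max(2); print(g)
for v in (214,217,220):
    for u in (356,357,358): print(depthpt(s,u,v).round(3),end=' ')
# ring centre: white pixels
m=(s['color'].min(2)>175).astype(np.uint8); k=np.zeros_like(m);k[228:242,348:365]=m[228:242,348:365]
ys,xs=np.nonzero(k);print(xs.min(),xs.max(),ys.min(),ys.max())
for v in(236.5,237,237.5): print('eye',onz(s,356.7,v,.045).round(4))
```

```text
tip 0.08 [0.6059 0.0497 0.08  ]
tip 0.083 [0.6092 0.052  0.083 ]
tip 0.086 [0.6126 0.0544 0.086 ]
(np.float64(357.15859612415295), np.float64(222.8553956111282))
(np.float64(357.7260633391921), np.float64(209.56817625046273))
[[140 140 140 133 136 134 137 137 138 134 128 123 123 121 111  87  64  56]
 [138 138 134 137 135 151 164 170 167 162 159 148 133 134 118  84  60  56]
 [138 135 133 140 167 201 222 218 216 214 222 199 169 137  98  66  54  56]
 [139 135 138 160 201 233 224 210 203 211 228 236 211 134  69  54  56  61]
 [136 136 140 181 232 224 171 148 141 147 172 206 205 125  61  49  59  53]
 [136 138 143 187 237 231 182 147 139 138 152 166 165 111  64  51  55  57]
 [135 132 139 170 218 235 230 210 190 195 214 211 177 108  59  55  57  61]
 [139 137 134 142 177 226 238 238 236 234 237 216 158  89  52  56  58  48]
 [136 136 140 163 201 230 239 245 249 247 242 196 124  64  45  57  54  58]
 [139 141 171 221 238 234 226 228 231 237 245 234 173  89  50  54  51  55]
 [137 147 201 248 238 194 163 158 148 160 211 244 227 126  59  49  57  50]
 [140 150 215 246 223 156 137 128  84  81 153 233
[... 1398 characters left out ...]
36 232 227 226 220 200 146  99 130 188 216 220 216 218 214 216
  214 216]
 [239 238 238 238 237 235 230 225 198 158 166 200 215 217 216 217 216 218
  220 217]
 [237 237 239 236 238 237 238 238 232 222 213 217 215 220 216 220 217 215
  216 222]
 [236 237 237 236 238 237 238 238 239 237 235 228 223 218 214 217 217 218
  220 226]
 [237 236 236 237 234 236 237 237 238 238 238 235 227 203 191 206 206 215
  219 220]]
[ 0.49  -0.038 -0.002] [0.616 0.054 0.107] [0.612 0.054 0.105] [ 0.499 -0.031 -0.003] [0.614 0.053 0.098] [0.613 0.055 0.099] [ 0.512 -0.022 -0.002] [0.616 0.055 0.092] [0.614 0.056 0.091] 351 360 234 241
eye [0.6136 0.0542 0.045 ]
eye [0.615  0.0552 0.045 ]
eye [0.6165 0.0563 0.045 ]
```

Tip and eye agree within about 1.5 mm (clearance 3.8), so I lower it while watching the force.

```bash
python3 -m handwheel '[[0,0,10,0,0],[0.5,0,20,0,0],[1,0,28,0,0],[1,0,32,0,0],[1,0,32,0,0]]' | grep -E 'tcp|wrist'; python3 -m handwheel '[[0,0,3,0,0],[0,0,6,0,0],[0,0,6,0,0]]'| grep -E 'tcp|wrist'; python3 -m handwheel '[[0,0,3,0,0],[0,0,6,0,0],[0,0,6,0,0]]'| grep -E 'tcp|wrist'
```

```text
tcp_pos: [0.5154, 0.0311, 0.07]
wrist_force: [0.3, -0.1, -0.5]
tcp_pos: [0.5162, 0.031, 0.0648]
wrist_force: [-0.1, -0.1, -1.0]
tcp_pos: [0.5161, 0.031, 0.0587]
wrist_force: [0.2, -1.1, -1.0]
```

```bash
python3 -m handwheel '[[0,0,3,0,0],[0,0,5,0,0],[0,0,5,0,0]]'| grep -E 'tcp|wrist'
python3 - <<'E'
from h import *
plan([.5,.03,.053],14)
s=cam('side')
cv2.imwrite('pics/e2.png',cv2.resize(s['color'][190:270,320:400],(560,560),interpolation=cv2.INTER_CUBIC))
E
```

```text
tcp_pos: [0.5161, 0.031, 0.0537]
wrist_force: [0.2, 0.5, -1.4]
t 6.7 tcp [0.5161 0.031  0.0537] yaw 13.88 tilt 0.03 SHIFT [15.8  2.8  0.8] TURN -0.002 F [ 0.2  0.5 -1.4] gap 0.0141 grip 102.4
```

View pics/e2.png

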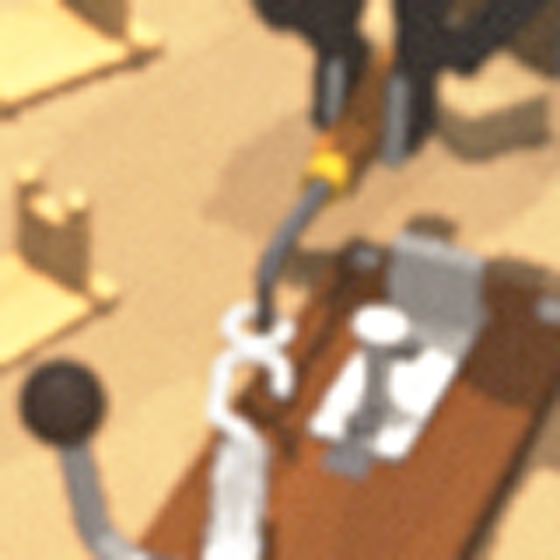

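The pin is in the eye (crop (263,325)) and clear of the post. Tool x now points along the pull and tool y points towards the post. I stretch the spring while it is still swung out, clear of post and stop.

```bash
python3 -m handwheel '[[4,1,0,0,0],[8,2,0,0,0],[12,3,0,0,0],[16,4,0,0,0],[20,4,0,0,0],[20,4,0,0,0],[20,4,0,0,0]]'| grep -E 'tcp|wrist'; python3 -m handwheel '[[4,1,0,0,0],[8,2,0,0,0],[12,3,0,0,0],[16,4,0,0,0],[18,4,0,0,0],[18,4,0,0,0],[18,4,0,0,0],[18,4,0,0,0]]'| grep -E 'tcp|wrist'
python3 - <<'E'
from h import *
f=[]
for i in range(4): cam('side'); f.append(sensors.get_state()['wrist_force'])
f=np.mean(f,0); print('F',f.round(2)); 
p=np.array(sensors.get_state()['tcp_pos'])[:2]+.1*np.array([.971,.24]); print('pivot dist of pin',np.hypot(*(p-[.7155,.1195]))*1000)
plan([.5,.03,.053],14)
E
```

```text
tcp_pos: [0.4967, 0.0301, 0.0545]
wrist_force: [3.3, 1.8, -1.0]
tcp_pos: [0.4802, 0.0299, 0.0549]
wrist_force: [8.1, 3.8, -0.9]
F [ 7.65  3.5  -1.25]
pivot dist of pin 152.9696348221789
t 8.45 tcp [0.4802 0.0299 0.0549] yaw 13.9 tilt 0.29 SHIFT [-19.2  -4.7   2. ] TURN -0.002 F [ 7.5  3.2 -0.8] gap 0.0139 grip 102.2
```

```bash
python3 -m handwheel '[[2,1,0,0,0],[3,3,0,0,0],[4,5,0,0,0],[5,7,0,0,0],[5.5,9,0,0,0],[5.5,9,0,0,0],[5.5,9,0,0,0]]'| grep -E 'tcp|wrist'; python3 -m handwheel '[[0.2,1.5,0,0,0],[0.4,3,0,0,0],[0.6,4.5,0,0,0],[0.7,6,0,0,0],[0.7,6,0,0,0]]'| grep -E 'tcp|wrist'
cat >> h.py <<'E'
def feel(n=3):
    f=[]
    for i in range(n): cam('side'); f.append(sensors.get_state()['wrist_force'])
    f=np.mean(f,0); s=sensors.get_state(); a=np.radians(13.9); d=np.array([np.cos(a),np.sin(a)]); nn=np.array([-d[1],d[0]])
    w=np.array(s['tcp_pos'])[:2]+.1*d-[.6005,.0915]
    print('t',round(s['clock'],2),'F along',(f[:2]@d).round(2),'side',(f[:2]@nn).round(2),'z',f[2].round(2),'pin X,Y',(1000*w@d).round(1),(1000*w@nn).round(1),'tcp',np.round(s['tcp_pos'],4))
E
python3 -c "
from h import *
feel()"
```

```text
tcp_pos: [0.4733, 0.0373, 0.0551]
wrist_force: [9.2, 3.1, -1.8]
tcp_pos: [0.4712, 0.043, 0.0551]
wrist_force: [9.1, 3.5, -1.3]
t 9.8 F along 8.98 side 0.6 z -1.08 pin X,Y -37.1 -16.2 tcp [0.4713 0.0428 0.0552]
```

```bash
python3 -m handwheel '[[0.2,2,0,0,0],[0.4,4,0,0,0],[0.5,5,0,0,0],[0.5,5,0,0,0]]'| grep -E 'tcp|wrist'; python3 -c "
from h import *
feel()"
```

```text
tcp_pos: [0.4696, 0.0476, 0.0552]
wrist_force: [7.9, 3.6, -2.7]
t 10.35 F along 9.08 side 0.03 z -1.05 pin X,Y -37.5 -11.3 tcp [0.4697 0.0475 0.0552]
```

```bash
python3 -m handwheel '[[1,0,0,0,0],[1.2,2,0,0,0],[1.3,4,0,0,0],[1.3,5,0,0,0],[1.3,5,0,0,0]]'| grep -E 'tcp|wrist'; python3 -c "
from h import *
feel()"
```

```text
tcp_pos: [0.4676, 0.0521, 0.0553]
wrist_force: [8.8, 2.9, -2.0]
t 11.0 F along 9.8 side 0.5 z -1.61 pin X,Y -38.5 -6.4 tcp [0.4676 0.052  0.0553]
```

```bash
python3 -m handwheel '[[0,2,0,0,0],[0,4,0,0,0],[0,5,0,0,0],[0,5,0,0,0]]'| grep -E 'tcp|wrist'
python3 - <<'E'
from h import *
feel(4)
s=cam('side')
cv2.imwrite('pics/p1.png',cv2.resize(s['color'][190:270,330:410],(560,560),interpolation=cv2.INTER_CUBIC))
E
```

```text
tcp_pos: [0.4665, 0.0569, 0.0553]
wrist_force: [8.3, 2.7, -1.7]
t 11.6 F along 10.16 side 0.14 z -1.7 pin X,Y -38.4 -1.5 tcp [0.4665 0.0568 0.0553]
```

View pics/p1.png

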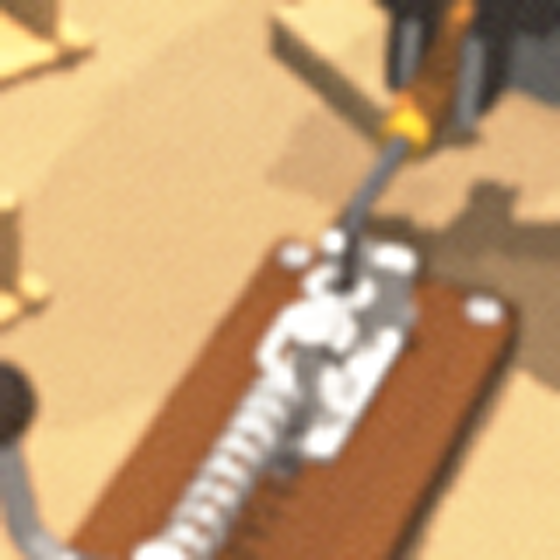

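The picture shows the eye with the pin at about crop (340,285), against the end stop side. The hook loop is round the post head (315,325), with its nose on the far side. I relax towards the post and watch the force.

```bash
python3 -m handwheel '[[-2,1,0,0,0],[-4,1,0,0,0],[-6,1,0,0,0],[-6,1,0,0,0]]'| grep -E 'wrist'; python3 -c "
from h import *
feel()"
python3 -m handwheel '[[-2,0,0,0,0],[-4,0,0,0,0],[-6,0,0,0,0],[-6,0,0,0,0]]'| grep -E 'wrist'; python3 -c "
from h import *
feel()"
```

```text
wrist_force: [7.9, 1.4, -1.4]
t 12.2 F along 8.18 side 0.06 z -1.13 pin X,Y -33.3 -0.4 tcp [0.4712 0.0591 0.055 ]
wrist_force: [6.8, 0.6, -0.3]
t 12.75 F along 6.24 side -0.44 z -0.9 pin X,Y -28.1 -0.3 tcp [0.4763 0.0605 0.0548]
```

```bash
python3 -m handwheel '[[-1,0,0,0,0],[-2,0,0,0,0],[-3,0,0,0,0],[-3,0,0,0,0]]'| grep -E 'wrist'; python3 -c "
from h import *
feel()"
```

```text
wrist_force: [6.1, 1.3, -1.2]
t 13.3 F along 5.97 side -0.32 z -1.01 pin X,Y -25.5 -0.2 tcp [0.4788 0.0611 0.0547]
```

```bash
python3 -m handwheel '[[-1,0,0,0,0],[-2,0,0,0,0],[-3,0,0,0,0],[-3,0,0,0,0]]'| grep -E 'wrist'; python3 -c "
from h import *
feel()"
python3 -m handwheel '[[-1,0,0,0,0],[-2,0,0,0,0],[-2,0,0,0,0]]'| grep -E 'wrist'; python3 -c "
from h import *
feel()"
```

```text
wrist_force: [5.0, 1.2, -0.9]
t 13.85 F along 5.04 side -0.16 z -0.45 pin X,Y -22.8 -0.2 tcp [0.4813 0.0618 0.0545]
wrist_force: [5.3, 2.3, -1.1]
t 14.3 F along 4.93 side -0.3 z -0.87 pin X,Y -21.8 0.2 tcp [0.4822 0.0625 0.0542]
```

```bash
python3 -m handwheel '[[-1,0,0,0,0],[-2,0,0,0,0],[-2,0,0,0,0]]'| grep -E 'wrist'; python3 -c "
from h import *
feel()"
python3 -m handwheel '[[-1,0,0,0,0],[-2,0,0,0,0],[-2,0,0,0,0]]'| grep -E 'wrist'; python3 -c "
from h import *
feel(4)"
```

```text
wrist_force: [2.9, 1.3, 0.4]
t 14.75 F along 2.9 side 0.34 z 0.03 pin X,Y -20.6 0.6 tcp [0.4833 0.0631 0.054 ]
wrist_force: [0.1, 0.5, -0.9]
t 15.25 F along 0.1 side -0.03 z -0.95 pin X,Y -18.9 0.7 tcp [0.485  0.0636 0.0538]
```

The force dropped from 5 N to 0: the hook is on the post and the spring is carried. I centre the pin in the eye and lift out.

```bash
python3 -m handwheel '[[-1,0,0,0,0],[-2,-0.3,0,0,0],[-3,-0.5,0,0,0],[-3,-0.5,0,0,0]]'| grep -E 'wrist'; python3 -c "
from h import *
feel()"
python3 -m handwheel '[[0,0,-4,0,0],[0,0,-8,0,0],[0,0,-12,0,0],[0,0,-16,0,0],[0,0,-16,0,0]]'| grep -E 'wrist|tcp'
```

```text
wrist_force: [-0.1, -0.2, -0.0]
t 15.8 F along 0.19 side 0.57 z -0.67 pin X,Y -15.3 0.0 tcp [0.4886 0.0638 0.054 ]
tcp_pos: [0.4892, 0.0638, 0.0709]
wrist_force: [-0.0, 0.9, -0.4]
```

```bash
python3 -m handwheel '[[0,0,-15,0,0],[0,0,-35,0,0],[0,0,-50,0,0],[0,0,-55,0,0],[0,0,-55,0,0]]'| grep -E 'wrist|tcp'
python3 - <<'E'
from h import *
t=cam('top')
# rest uprights: depth points 0.03..0.065 near rest
P=[]
for v in range(195,255):
    for u in range(322,365):
        p=depthpt(t,u,v)
        if .004<p[2]<.075: P.append(p)
P=np.array(P); a=np.radians(-15.4); d=np.array([np.cos(a),np.sin(a)]);n=np.array([-d[1],d[0]])
W=P[:,:2]-[.4925,-.153]; X=1000*W@d; Y=1000*W@n; Z=P[:,2]*1000
hi=Z>30
for x,y,z in sorted(zip(X[hi].round(),Y[hi].round(),Z[hi].round())): print((int(x),int(y),int(z)),end=' ')
lo=(Z<25); print('\nlow X',np.percentile(X[lo],[3,97]),'Y',np.percentile(Y[lo],[3,97]), 'n',lo.sum())
r=cv2.minAreaRect((P[lo][:,:2]*1000).astype(np.float32)); print(r)
s=cam('side')
print('pred eye px',proj(s,[.6005-.0205*.971,.0915-.0205*.24,.045]),'bright box:')
m=(s['color'].min(2)>185); print(m[225:250,360:395].astype(int).sum(), [''.join('#' if q else '.' for q in r) for r in m[222:250:1,352:395]])
E
```

```text
tcp_pos: [0.4892, 0.0638, 0.1256]
wrist_force: [0.2, 0.1, -0.8]
(-40, -12, 48) (-40, -2, 45) (-40, 9, 40) (-39, -14, 61) (-39, -4, 47) (-39, 4, 43) (-39, 7, 45) (-39, 13, 58) (-39, 15, 57) (-38, -19, 62) (-38, -17, 60) (-38, -9, 47) (-38, -7, 47) (-38, 2, 46) (-38, 10, 60) (-37, -22, 61) (-37, -14, 56) (-37, -12, 49) (-37, -3, 46) (-37, -1, 49) (-37, 8, 49) (-37, 16, 63) (-36, -16, 58) (-36, -6, 39) (-36, 2, 49) (-36, 5, 46) (-36, 13, 57) (-35, -21, 57) (-35, -19, 61) (-35, -11, 50) (-35, -9, 41) (-35, 0, 44) (-35, 9, 62) (-35, 11, 59) (-34, -15, 62) (-34, -13, 46) (-34, -3, 46) (-34, 6, 48) (-34, 14, 58) (-34, 17, 55) (-33, -18, 60) (-33, -8, 46) (-33, -5, 49) (-33, 3, 49) (-33, 12, 59) (-32, -20, 63) (-32, -10, 41) (-32, -2, 48) (-32, 1, 43) (-32, 9, 59) (-32, 17, 57) (-31, -15, 54) (-31, -13, 46) (-31, -4, 49) (-31, 6, 50) (-31, 15, 62) (-30, -17, 56) (-30, -7, 48) (-30, 4, 46) (-30, 12, 58) (28, -10, 47) (28, 9, 49) (28, 12, 42) (28, 14, 35) (28, 15, 63) (28, 18, 52) (29, -21, 45) (29, -19, 36) (29, -17, 62) (29, -15, 57) (29, -13, 48) (29, -8, 32) (29, -4, 52) (29, -2, 44) (29, 
[... 1583 characters left out ...]
................###########.............', '...................#############...........', '...................################........', '..................#################........', '.................##.........#######........', '................###.........######.........', '...............#####.....##..#####.........', '..............######....###..####..........', '..............######...#########...........', '.............#######....########...........', '.............#######.....######............', '.............######......#####.............', '..............####........####.............', '..............####........###..............', '.............####..........##..............']
```

The hook is still on: the side view shows the loop round the post. The rest's notch centre measures (0.4913, -0.1547), matching the pickup pose to about 1.5 mm. I carry the puller back.

```bash
python3 -m handwheel '[[6,-25,0,0.05,0],[14,-60,0,0.16,0],[22,-95,0,0.28,0],[30,-130,0,0.38,0],[38,-165,0,0.46,0],[45,-195,0,0.51,0],[50,-212,0,0.511,0],[50,-212,0,0.511,0]]'| grep -E 'wrist|tcp'; python3 -m handwheel '[[0,0,0,0,0],[0,0,0,0,0]]'| grep tcp
python3 - <<'E'
from h import *
plan([.492,-.154,.0405],-15.4)
s=cam('side'); 
T=np.array(sensors.get_state()['tcp_pos']); a=np.radians(-15.4); d=np.array([np.cos(a),np.sin(a),0])
print('pred tip px',proj(s,T+.1*d-[0,0,.0198]),'pred shank root',proj(s,T+.05*d+[0,0,.0152]))
u,v=map(int,proj(s,T+.1*d-[0,0,.01])); print(s['color'][v-8:v+14,u-6:u+8].max(2))
E
```

```text
tcp_pos: [0.4904, -0.156, 0.1239]
wrist_force: [-0.1, -0.1, -0.0]
tcp_pos: [0.4904, -0.1529, 0.1245]
t 17.9 tcp [ 0.4904 -0.1529  0.1245] yaw -15.35 tilt 0.09 SHIFT [-2.  -0.7 84. ] TURN 0.001 F [ 0.3 -0.6 -0.9] gap 0.0141 grip 102.2
pred tip px (np.float64(290.1717616586787), np.float64(176.28942803684214)) pred shank root (np.float64(306.3339550382748), np.float64(158.89905821628489))
[[250 247 246 244 241 241 236 200 130 103 121 149 190 212]
 [247 245 245 244 244 241 221 156 108 137 199 229 241 241]
 [245 241 239 243 246 239 190 114 120 189 243 245 246 245]
 [242 224 205 221 229 220 164  97 128 210 246 245 246 244]
 [241 194 155 155 170 168 136  83 112 181 226 232 234 236]
 [243 198 134 127 139 141 119  79  85 134 166 180 187 199]
 [242 191 135 121 126 133 119  86  84 113 131 141 144 151]
 [241 176 126 117 123 122 117  87  88 100 125 127 133 125]
 [230 149 113 117 115 120 111  82  81  98 122 123 122 127]
 [227 137 105 112 116 119 110  89  78  97 118 119 121 125]
 [234 143 104 104 105 110 104  82  82  94 111 115 114 119]
 [235 171 130 106  99 104  95  85  80  90 107 109 116 113]
 [239 222 190 144 126 127 132 123 119 109  98 104 105 106]
 [245 244 239 223 212 207 212 207 194 170 139 132 128 130]
 [246 248 248 247 245 246 248 246 242 233 219 212 211 208]
 [247 246 247 247 247 248 249 248 248 246 245 248 245 244]
 [246 247 248 247 247 247 247 246 246 248 247 248 247 247]
 [247 246 248 248 248 247 246 247 245 245 245 246 246 246]
 [245 247 247 247 247 246 246 246 246 245 246 247 246 245]
 [246 246 246 246 246 246 245 247 246 245 246 246 246 246]
 [247 247 247 246 247 247 246 246 246 246 245 246 246 244]
 [248 247 246 245 247 246 246 245 246 244 246 245 245 244]]
```

```bash
python3 -m handwheel '[[-1,-0.7,15,0,0],[-2,-0.7,35,0,0],[-2,-0.7,52,0,0],[-2,-0.7,65,0,0],[-2,-0.7,72,0,0],[-2,-0.7,72,0,0]]'| grep -E 'wrist|tcp'; python3 -m handwheel '[[0,0,3,0,0],[0,0,6,0,0],[0,0,8,0,0],[0,0,9.5,0,0],[0,0,11,0,0],[0,0,11,0,0]]'| grep -E 'wrist|tcp';python3 -c "
from h import *
plan([.492,-.154,.0405],-15.4)"
```

```text
tcp_pos: [0.492, -0.1541, 0.0522]
wrist_force: [0.1, -0.1, -1.1]
tcp_pos: [0.4926, -0.1552, 0.0419]
wrist_force: [-0.0, -0.6, -1.5]
t 19.15 tcp [ 0.4926 -0.1552  0.0419] yaw -15.41 tilt 0.01 SHIFT [0.9 1.  1.4] TURN -0.0 F [-0.  -0.6 -1.5] gap 0.014 grip 102.2
```

```bash
python3 -m handwheel '[[0,0,1,0,0],[0,0,2,0,0],[0,0,2,0,0]]'| grep -E 'wrist|tcp'; python3 -m handwheel '[[0,0,0.5,0,0],[0,0,1,0,0],[0,0,1,0,0]]'| grep -E 'wrist|tcp'
```

```text
tcp_pos: [0.4926, -0.1552, 0.04]
wrist_force: [0.3, 0.1, -1.0]
tcp_pos: [0.4927, -0.1552, 0.0398]
wrist_force: [-2.8, 0.4, 6.0]
```

Contact with the notch floor (6 N) at the same height as the pickup. I release gently.

```bash
python3 -m handwheel '[[0,0,0,0,0.25],[0,0,0,0,0.3],[0,0,0,0,0.4],[0,0,0,0,0.5],[0,0,0,0,0.5]]' 30| grep -E 'wrist|tcp|gap'; python3 -m handwheel '[[0,0,0,0,0.6],[0,0,-10,0,0.6],[0,0,-30,0,0.6],[0,0,-60,0,0.6],[0,0,-100,0,0.6],[0,0,-130,0,0.6],[0,0,-160,0,0.6],[0,0,-180,0,0.6]]'| grep -E 'wrist|tcp'; python3 -m handwheel '[[40,0,-20,0,0.6],[85,0,-20,0,0.6],[110,40,-20,0,0.6],[110,80,-20,0,0.6],[110,120,-20,0,0.6],[110,150,-20,0,0.6],[110,180,-20,0,0.6],[110,180,-20,0,0.6]]'| grep -E 'wrist|tcp'
python3 - <<'E'
from h import *
t=cam('top');s=cam('side')
cv2.imwrite('pics/fin.png',np.hstack([cv2.resize(s['color'][150:270,280:400],(390,390),interpolation=cv2.INTER_CUBIC),cv2.resize(t['color'][130:250,230:360],(400,390),interpolation=cv2.INTER_CUBIC)]))
for n,p in(('mid',(342,222)),('rear',(337.5,239))): print(n,depthpt(t,*p).round(4))
E
```

```text
tcp_pos: [0.4926, -0.1552, 0.0389]
wrist_force: [0.2, 0.2, 0.3]
finger_gap: 0.0428
tcp_pos: [0.4933, -0.1555, 0.2224]
wrist_force: [0.5, -1.2, -0.9]
tcp_pos: [0.4348, 0.0501, 0.2399]
wrist_force: [-0.1, 0.6, -0.1]
mid [ 0.4976 -0.1562  0.0626]
rear [ 0.4535 -0.1447  0.0588]
```

View pics/fin.png

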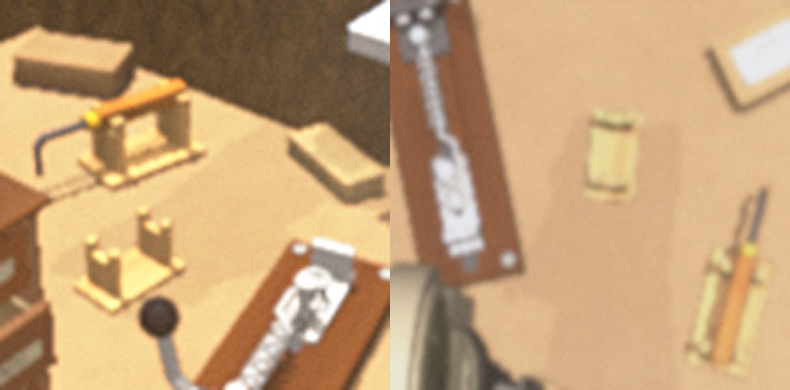

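The picture shows the puller back in both notches of the larger rest, at top crop (740,300). The spring lies stretched along the board with its hook round the post, at top crop (450,190) and side crop (310,290). The robot is clear of everything.

```bash
python3 -m handwheel '[[0,0,0,0,0.6],[0,0,0,0,0.6],[0,0,0,0,0.6]]'| grep -E 'clock|wrist'; python3 -c "
from h import *
print(workorder.hand_in())"
```

```text
clock: 22.25
wrist_force: [0.4, 0.5, -0.7]
the job is handed in; nothing more can be done
None
```

The spring is hooked on its anchor post under tension, the puller is back in its larger rest, and the job was handed in at about 22 s; the force felt at the wrist while pulling the spring stayed around 10 N, under the 20 N limit.

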